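# Pack the porcelain crucible in its carry case

### The job

Lift the porcelain crucible from the worktop and set it down upright in the square pocket of the open grey carry case, then close the lid and press it until the catch snaps and it is fully shut. The porcelain is thin: never squeeze it or press it down with more than 40 N, and set it down slowly and softly in the case, without dropping or knocking it. Leave the tin and the beaker that stand near it where they are.

Things in the scene. Friction and masses are not known exactly. Their poses are not given: they have to be found in the camera images.
- crucible: Porcelain crucible: open pale cup like a cut-off cone, 37 high, 26 across its foot, 45 across its rim, about 0.05 kg, brittle: grip at most 40 N per finger, press at most 40 N. It stands upright on the worktop right of the beige analyser, in one of three places shared with the tin and the beaker, at least 80 apart centre to centre. Origin: centre of its foot, z up its axis.
- carry_case: Grey case fixed to the worktop left of the analyser: tray 116 deep (x), 130 wide (y), 30 high; origin at the centre of its underside, +x from front (catch) to back (hinge), z up. Inside, a black pad (top 11 above the worktop) has one square pocket, 45 x 45, through it. A steel catch bracket 22 wide, 38 high stands out 33 in front of the middle of the front wall.
- case_pocket (a point): Centre of the pocket's floor, 5 above the worktop, 20 in front of the case's middle: where the crucible's foot (26 across, so loose) goes. Axes as the case.
- case_hinge (a point): Middle of the hinge line at the back of the tray: (58, 0, 30) in the case frame. The hinge axis is the case's y axis; the lid's front rises as it opens.
- case_lid (a joint): Lid angle, rad: 0 shut flush, 1.57 upright; starts open at 1.5 to 1.72. Stiff hinge (0.12 N m friction): stays where left, 1 to 3 N at the front moves it. Below about 0.10 (front edge 11 up) it meets the sprung catch: press down near the front with about 8 N (not over 25); at about 0.05 it snaps over and then stays shut at 0.
- lid_front (a point): Point on the outer (top) face of the lid, mid-width, 106 from the hinge line, 10 from the front edge: a good point to press; 54 above the worktop when shut. The lid is a cap 116 deep, 130 wide, 24 high: its outer face lies 24 outside the plane through the hinge line and its rim. z: outward normal of the outer face; -x: along it to the front edge.
- tin: Open aluminium tin, 60 across, 36 high: a bystander. Origin: centre of its foot.
- beaker: Small clear glass beaker, 54 across, 68 high: a bystander. Origin: centre of its foot.
There are look-alikes about, which are no part of the job. Several things have the shape of the carry_case; the one meant has the colours described above.

How it is judged:
By the outcome, as a careful person would: the job done as asked, in the order asked, and still so for the second after the job is handed in, with the robot touching nothing.
It also fails if it takes over 64 s, if anything falls off the work surface, if the arm or the gripper's body presses on something with over 40 N, if the wrist force passes 120 N, or if a joint passes its speed limit or range.

### The arm

A 6-joint arm with a two-finger parallel gripper is mounted at the origin on a cart in front of the work surface, level with it; the furniture and walls round the work are solid. World frame = base frame: x ahead of the robot, y to its left, z up, the work surface at z = 0. Lengths are in m, angles in rad, forces in N, time in s.
With the tool pointing down it reaches from about 0.25 to 0.725 m from the base axis. Payload 4 kg.
Tool frame: the origin (TCP) lies midway between the tips of the shut fingers; the grasp point (between the pads) lies grip_point_offset behind it (grip_point_offset is the distance from the TCP to the grasp point, in m); z points along the fingers, y is the line along which they close (so a half turn about z gives the same grasp; the last joint's range is limited). The gripper opens to 85 mm and grips with 20 to 120 N. Pads are 22 mm wide; open, the fingers measure 114 mm over their backs; the gripper's body (76 mm by 85 mm) begins 54 mm behind the grasp point. The pads swing forward as they close: fully open they stand 13 mm farther back than shut.
Start: joints at [-1.128, 0.241, 0.005, 1.335, 0, 1.571], TCP at [0.214, -0.452, 0.231] pointing down, gripper open.
Joint ranges: [-2.72, 2.72], [-1.05, 1.87], [-1.09, 1.28], [-1.99, 2.15], [-1.42, 1.44], [-3.14, 3.14]. Speed limits (rad/s): [2.79, 2.79, 3.14, 3.14, 3.14, 3.14].

### API

Orientations are given as a unit quaternion [x, y, z, w].
In Python, from workcell import * gives the robot as it stands. The module is installed in compiled form; this text tells all that it offers.
- The arm moves only by the tool arm_command, never from a script. Its arguments are lists of equal length, an entry for each row: "slide": the shift along the tool's x, y, z in cm, a list of three; "spin": the turn about the tool's z in degrees. A call has exactly 5 rows; each row is the pose to reach, as a shift and turn from the pose commanded when the call began, along the tool's axes at that moment; what a row does not reach only later rows make up. A row lasts 1/8 s, in which the tool goes at most 62.5 mm and 10.7 degrees, less where a joint would pass 70% of its speed; a pose out of reach is approached as far as the arm can. A call with a gripper value outside its range is refused whole. "jaw" is the finger opening in cm, from 0 to 8.54, set as the call begins (left out, the last holds). The fingers move at their own pace and stop on an object; the grip force is fixed at half the most. Time passes only in rows, so rows that repeat a pose let the fingers close, or fill a call up. It gives the time, the measured TCP pose, the force, the opening and the grip force at its end, in the units of the state.
- get_obs(): the state, without advancing time (a new reading comes with each control period).
- camera(name): name is "side" or "top"; returns a dict with "pixels" (384x512x3 uint8, red, green, blue), "range_z" (384x512 float32, m along the optical axis (not along the pixel's ray), 0 where there is no reading), "intrinsics" (3x3 intrinsics, pixels), "k1" (the pictures are not rectified: a ray, as slopes to the right and down, at radius r is drawn at 1 + k1 r^2 times it, then the intrinsics apply), "rvec" (rotation vector, rad) and "tvec" (3), from world to camera coordinates, as OpenCV has them. Camera axes: x right, y down, z forward; pixel columns grow to the right and rows downward; lengths in m; the calibration is good to about 2 mm. A picture is of the moment at which its call begins.
- job_done(): hands the job in; it is judged then, once.
Trained networks look in a picture, given as the dict that the camera call returned (one of the last four; its "shot" number tells which), for a name from the list of things; names that differ only in an ending like _2 or _b are one class to them, and where a whole thing is asked for, a point or a joint stands for the part that bears it (a point fixed in the world has none). Each returns a list of dicts, best first, with "confidence" (0 to 1); they miss things now and then, are a little off and sometimes report something else, mostly with a low value. They report only what shows in the picture. A call takes as long as a camera call. They do not tell look-alikes from the thing itself.
- recognise(picture, thing): "centre" ([column, row] in pixels, amid what is visible of it).
- landmark_of(picture, thing): "centre" ([column, row] in pixels: a listed point, or the origin of a listed thing).
The state is a dict: "clock": time; "joint_pos": joint angles; "joint_vel": joint speeds; "tau": joint torques, N m; "eef_pos": TCP position; "tool_rot": TCP orientation; "ft_force": force on the tool from outside, world axes, zero at the start; "ft_torque": the same for the moment, N m; "grip_width": finger opening in m; "grasp_force": force on a finger pad.
Only numpy, scipy, OpenCV 4.12 (cv2) and the standard library are available. Lean on these libraries where they do the work, as an engineer would, in place of code of your own. Each camera call takes 0.05 s, during which the arm holds its last target. There are 200 camera calls.

## Working session

There is one attempt and no reset: what is moved stays moved. The work goes in short steps, Python scripts to look and compute and a tool call to move; the robot and the scene stay as the last step left them, time stands still between calls to the robot, and variables do not carry over. Pictures are saved under pics/ and viewed, at most 10 in all, crops included, and the job is handed in when it is done.

Besides the shell and the picture viewer there is one more tool, called after ">>>" by a JSON object that holds its "op" and its "data", one argument or row to a line. arm_command: Moves the arm, as the interface text tells. Its arguments: {"type":"object","properties":{"slide":{"type":"array","items":{"type":"array","items":{"type":"number"}}},"spin":{"type":"array","items":{"type":"number"}},"jaw":{"type":"number"}},"required":["slide","spin"]}

```bash
mkdir -p pics; cat > h.py <<'E'
from workcell import *
import numpy as np, cv2
def cam(n,save=None):
    p=camera(n)
    if save: cv2.imwrite('pics/'+save,p['pixels'][:,:,::-1])
    return p
def ray(p,uv):
    K=np.array(p['intrinsics']);R=cv2.Rodrigues(np.array(p['rvec'],float))[0];t=np.array(p['tvec'],float).ravel()
    d=cv2.undistortPoints(np.array([[uv]],float),K,np.array([p['k1'],0,0,0.]))[0,0]
    return -R.T@t, R.T@np.array([d[0],d[1],1.])
def at_z(p,uv,z):
    o,d=ray(p,uv); return o+d*(z-o[2])/d[2]
def at_depth(p,uv):
    o,d=ray(p,uv); u,v=np.round(uv).astype(int); return o+d*p['range_z'][v,u]
def tri(p,a,q,b):
    o1,d1=ray(p,a);o2,d2=ray(q,b)
    s=np.linalg.lstsq(np.stack([d1,-d2],1),o2-o1,rcond=None)[0]
    A=o1+d1*s[0];B=o2+d2*s[1]; return (A+B)/2,np.linalg.norm(A-B)
def proj(p,X):
    return cv2.projectPoints(np.array(X,float).reshape(-1,3),np.array(p['rvec'],float),np.array(p['tvec'],float),np.array(p['intrinsics']),np.array([p['k1'],0,0,0.]))[0][:,0]
def cloud(p):
    v,u=np.nonzero(p['range_z']>0)
    K=np.array(p['intrinsics']);R=cv2.Rodrigues(np.array(p['rvec'],float))[0];t=np.array(p['tvec'],float).ravel()
    d=cv2.undistortPoints(np.stack([u,v],1)[:,None].astype(float),K,np.array([p['k1'],0,0,0.]))[:,0]
    z=p['range_z'][v,u][:,None]
    return (np.hstack([d*z,z])-t)@R, p['pixels'][v,u], np.stack([u,v],1)
E
cat > a.py <<'E'
from h import *
np.set_printoptions(precision=3,suppress=True)
o=get_obs(); print(o)
P={n:cam(n,n+'0.png') for n in('top','side')}
for n,p in P.items():
    print(n,ray(p,[256,192]))
    for t in ['crucible','tin','beaker','carry_case']:
        print(t,[(np.round(r['centre']).astype(int).tolist(),round(r['confidence'],2),at_depth(p,r['centre'])) for r in recognise(p,t)])
    for t in ['crucible','tin','beaker','carry_case','case_pocket','case_hinge','lid_front']:
        print('L',t,[(np.round(r['centre'],1).tolist(),round(r['confidence'],2)) for r in landmark_of(p,t)])
cv2.imwrite('pics/both.png',cv2.resize(np.vstack([P['top']['pixels'],P['side']['pixels']])[:,:,::-1],None,fx=.78,fy=.78))
E
python3 a.py
```

```text
{'clock': 0.0, 'joint_pos': array([-1.128,  0.241,  0.004,  1.335, -0.   ,  1.571]), 'joint_vel': array([-0.   ,  0.   ,  0.001, -0.   , -0.   ,  0.   ]), 'tau': array([  0.001, -37.232,  25.241,   0.017,   0.   ,   0.   ]), 'eef_pos': array([ 0.214, -0.451,  0.23 ]), 'tool_rot': array([ 0.976,  0.22 , -0.   , -0.001]), 'ft_force': array([-0.03 , -0.995, -0.459]), 'ft_torque': array([0.003, 0.015, 0.021]), 'grasp_force': 0.0, 'grip_width': 0.08555725423312603}
top (array([0.382, 0.119, 1.532]), array([ 0.066,  0.012, -0.998]))
crucible [([350, 200], 0.39, array([ 0.457, -0.27 ,  0.006]))]
tin [([379, 197], 0.66, array([ 0.474, -0.398,  0.005])), ([226, 173], 0.2, array([0.548, 0.256, 0.153]))]
beaker [([349, 163], 0.68, array([ 0.618, -0.266,  0.008]))]
carry_case [([224, 193], 0.85, array([0.476, 0.277, 0.006])), ([128, 204], 0.63, array([0.415, 0.678, 0.057]))]
L crucible [([346.4, 200.5], 0.42)]
L tin [([374.5, 199.6], 0.68)]
L beaker [([344.2, 163.4], 0.74)]
L carry_case [([129.3, 199.8], 0.85), ([222.5, 195.6], 0.62)]
L case_pocket [([129.7, 208.6], 0.72), ([219.6, 193.7], 0.61)
[... 263 characters left out ...]
, -0.245,  0.008])), ([248, 169], 0.55, array([0.521, 0.302, 0.015]))]
tin [([251, 328], 0.63, array([ 0.473, -0.379,  0.005])), ([256, 158], 0.61, array([0.543, 0.207, 0.146]))]
beaker [([298, 278], 0.98, array([ 0.629, -0.237,  0.024]))]
carry_case [([225, 117], 0.84, array([0.443, 0.639, 0.049])), ([246, 171], 0.83, array([0.512, 0.292, 0.016]))]
L crucible [([244.1, 291.5], 0.68)]
L tin [([253.7, 331.0], 0.69)]
L beaker [([296.6, 287.0], 0.58)]
L carry_case [([242.3, 173.6], 0.84), ([226.2, 118.4], 0.63)]
L case_pocket [([219.6, 113.7], 0.74), ([236.5, 176.1], 0.66)]
L case_hinge [([234.2, 109.4], 0.95), ([254.2, 172.5], 0.88)]
L lid_front [([260.5, 152.0], 0.81), ([212.1, 110.2], 0.74)]
```

View pics/both.png

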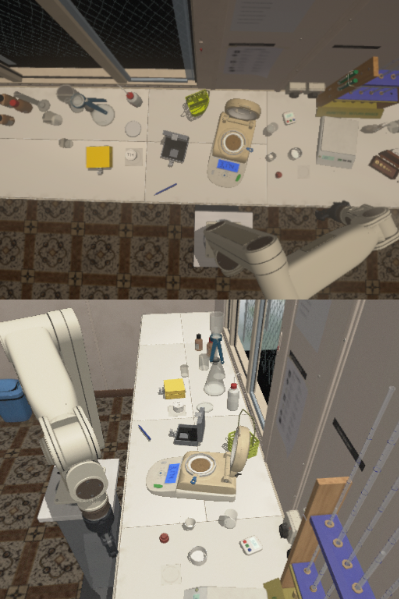

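```bash
cat > b.py <<'E'
from h import *
np.set_printoptions(precision=3,suppress=True)
a=cam('top');b=cam('side')
for t,ps in {'crucible':[(346.4,200.5),(244.1,291.5)],'tin':[(374.5,199.6),(253.7,331)],'beaker':[(344.2,163.4),(296.6,287)],'case':[(222.5,195.6),(242.3,173.6)],'pocket':[(219.6,193.7),(236.5,176.1)],'hinge':[(227.9,178.6),(254.2,172.5)],'lidf':[(225.1,170.9),(260.5,152.)]}.items():
    print(t,*tri(a,ps[0],b,ps[1]))
C=[];Q=[];V=[]
for p,tag in((a,'t'),(b,'s')):
    X,c,uv=cloud(p)
    m=(X[:,0]>.36)&(X[:,0]<.7)&(X[:,1]>.13)&(X[:,1]<.42)&(X[:,2]>-.02)&(X[:,2]<.3)
    np.savez('c_%s.npz'%tag,X=X,c=c)
    for lo in np.arange(-.01,.2,.01):
        k=m&(X[:,2]>=lo)&(X[:,2]<lo+.01)
        if k.sum()>8: print(tag,round(lo,3),k.sum(),np.percentile(X[k],[2,50,98],axis=0)[:,:2].ravel(),np.median(c[k],0))
    m=(X[:,0]>.41)&(X[:,0]<.51)&(X[:,1]>-.32)&(X[:,1]<-.2)&(X[:,2]>.01)
    print('cruc',m.sum(),np.percentile(X[m],[2,50,98],axis=0).ravel())
t=a['pixels'][130:240,150:410,::-1];s=b['pixels'][90:360,170:340,::-1]
cv2.imwrite('pics/t1.png',cv2.resize(t,None,fx=3,fy=3,interpolation=cv2.INTER_CUBIC))
cv2.imwrite('pics/s1.png',cv2.resize(s,None,fx=2.2,fy=2.2,interpolation=cv2.INTER_CUBIC))
E
python3 b.py
```

```text
crucible [ 0.459 -0.257  0.   ] 0.007471767716835327
tin [ 0.472 -0.383 -0.011] 0.018334362386212395
beaker [ 0.623 -0.249 -0.009] 0.006360537442111592
case [0.48  0.284 0.008] 0.030553542294878354
pocket [ 0.473  0.299 -0.016] 0.0018853653949592614
hinge [0.539 0.26  0.031] 0.0034226724783250205
lidf [0.561 0.263 0.127] 0.006798725968962902
t -0.01 1838 [0.365 0.134 0.562 0.27  0.694 0.416] [189. 176. 156.]
t 0.0 2329 [0.366 0.137 0.514 0.275 0.692 0.415] [189. 176. 156.]
t 0.01 423 [0.412 0.212 0.49  0.278 0.545 0.342] [65. 61. 55.]
t 0.02 82 [0.414 0.153 0.489 0.256 0.678 0.349] [99.  93.5 87. ]
t 0.03 97 [0.397 0.162 0.506 0.295 0.676 0.348] [96. 93. 85.]
t 0.04 13 [0.398 0.143 0.674 0.181 0.682 0.303] [89. 89. 44.]
t 0.06 9 [0.574 0.135 0.675 0.159 0.683 0.301] [91. 92. 42.]
t 0.08 13 [0.671 0.134 0.679 0.158 0.693 0.195] [126. 129.  38.]
t 0.14 152 [0.525 0.202 0.547 0.269 0.57  0.326] [118. 114. 109.]
t 0.15 57 [0.522 0.209 0.542 0.264 0.565 0.313] [124. 119. 113.]
cruc 56 [ 0.439 -0.279  0.011  0.46  -0.27   0.031  0.478 -0.238  0.043]
s -0.01 839 [0.363 0.149 0.557 0.259 0.6
[... 428 characters left out ...]
0.531 0.137 0.575 0.197 0.696 0.303] [107.5 108.   79.5]
s 0.07 42 [0.531 0.136 0.572 0.198 0.696 0.307] [95. 98. 82.]
s 0.08 53 [0.531 0.139 0.677 0.194 0.699 0.306] [111. 117.  82.]
s 0.09 26 [0.531 0.134 0.555 0.204 0.687 0.312] [87. 88. 85.]
s 0.1 17 [0.531 0.198 0.546 0.203 0.576 0.316] [87. 88. 87.]
s 0.11 28 [0.531 0.196 0.552 0.214 0.577 0.325] [86.5 86.  85. ]
s 0.12 23 [0.533 0.196 0.549 0.204 0.577 0.321] [86. 86. 86.]
s 0.13 27 [0.527 0.196 0.546 0.204 0.573 0.31 ] [86. 86. 85.]
s 0.14 115 [0.529 0.2   0.551 0.253 0.572 0.326] [130. 130. 128.]
s 0.15 49 [0.525 0.211 0.544 0.262 0.564 0.297] [170. 167. 160.]
cruc 148 [ 0.442 -0.28   0.011  0.462 -0.248  0.027  0.481 -0.237  0.041]
```

View crops.

The overview shows the grey open case at about (224,193) in top and (242,174) in side. A yellow look-alike lies farther left. The analyser is in the middle, with the three vessels to its right.

View pics/t1.png

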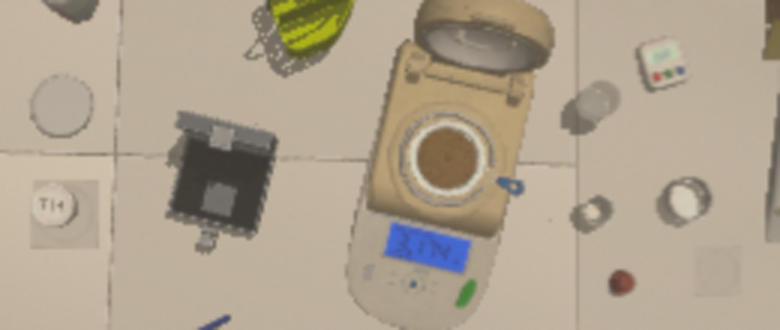

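View pics/s1.png

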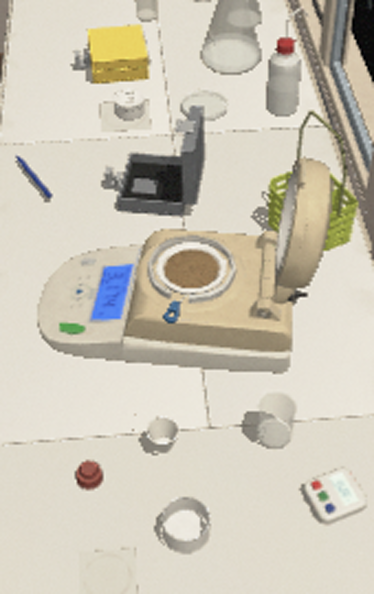

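Top crop: the crucible is the small cup at (348,200), between the beaker at (349,163) and the tin at (379,197). The grey case has its pocket at about (223,196) and is yawed about -14°. The side crop agrees.

```bash
cat > c.py <<'E'
from h import *
from scipy.optimize import minimize
np.set_printoptions(precision=4,suppress=True)
a=cam('top');b=cam('side')
print('pocket',tri(a,(223,195.7),b,(235.9,174.5)))
# pocket centroid: light blob enclosed in dark pad
for p,c0 in((a,(223,195.7)),(b,(235.9,174.5))):
    g=cv2.cvtColor(p['pixels'],cv2.COLOR_RGB2GRAY).astype(int); u,v=np.round(c0).astype(int)
    print(g[v-14:v+15:2,u-18:u+19:2])
X=np.vstack([np.load('c_t.npz')['X'],np.load('c_s.npz')['X']]);c=np.vstack([np.load('c_t.npz')['c'],np.load('c_s.npz')['c']]).max(1)
m=(np.abs(X[:,0]-.475)<.1)&(np.abs(X[:,1]-.275)<.1)&(X[:,2]>.008)&(X[:,2]<.036)&(c<150)
Q=X[m,:2]
# rectangle 116x130 fit: maximise points inside, robust on outside distance
def cost(s):
    R=np.array([[np.cos(s[2]),np.sin(s[2])],[-np.sin(s[2]),np.cos(s[2])]]);q=(Q-s[:2])@R.T
    lo=np.percentile(q[np.abs(q[:,0])<.05][:,1],[1.5,98.5]); lx=np.percentile(q[np.abs(q[:,1])>.02][:,0],[1.5,98.5])
    return lo,lx
for th in(-.2,-.22,-.24,-.26,-.28,-.3):
    lo,lx=cost((.478,.275,th)); C=np.array([np.mean(lx),np.mean(lo)])
    w=np.array([.478,.275])+[C[0]*np.cos(th)-C[1]*np.sin(th),C[0]*np.sin(th)+C[1]*np.cos(th)]
    print(th,np.diff(lo),np.diff(lx),w)
E
python3 c.py
```

```text
pocket (array([0.4666, 0.2814, 0.0078]), np.float64(0.005274792662924232))
[[165 107 108  71  60  59  58  59  58  58  59  58  58  58  58  59  62  68
  112]
 [136 121 112  71  59  58  59  58  59  59  58  58  58  57  58  58  58  73
  148]
 [179 178 122  65  61  58  58  59  58  57  59  59  58  58  58  58  58  75
  172]
 [179 176 112  63  62  60  59  59  58  59  59  58  58  58  59  57  62 128
  178]
 [179 174  83  62  62  59  59  71  69  70  62  61  62  59  58  61  64 103
  181]
 [178 148  76  62  62  63  62 104 106 112 108  85  63  61  60  61  75 149
  181]
 [178 123  65  63  63  62  67 109 110 111 111 108  65  61  62  63  79 172
  180]
 [176 109  63  63  62  63  74 111 111 111 111 106  62  61  61  61 122 174
  181]
 [172  81  63  62  62  63  81 111 110 110 111  94  61  61  61  64 103 180
  180]
 [149  97  72  68  63  63  71  92 105 110 111  71  62  62  62  70 120 179
  180]
 [132 122 114 102 111  96  73  68  63  66  72  64  61  62  62  80 171 179
  179]
 [178 178 174 130 124 123 112  90 114  94  74  68  63  62  63 108 176 179
  179]
 [178 177 179 178 178 178 146 138 126 120 113 102 107
[... 941 characters left out ...]
  40  44  45  46  47  49  63  41  28  31  23  31  36
   88]
 [218 220 212  97 124 122 125  86  64  57  44  45  39  28  31  24  30  45
   87]
 [220 219 126  86  89  87  86  90  90  89  92  88  79  81  94 109 123 100
   83]
 [221 221 125  84  87  83  88  85  89  86  87  88  88  86  88  84  87  84
  118]
 [221 220 220 215 190 151 104  86  94  74  96  94  86  87  85  84  88  88
  130]
 [221 220 221 220 222 222 221 222 223 221 222 221 222 222 223 191 195 136
  219]]
-0.2 [0.132] [0.1165] [0.4862 0.2776]
-0.22 [0.1315] [0.1168] [0.4869 0.2776]
-0.24 [0.1315] [0.1175] [0.4871 0.2773]
-0.26 [0.132] [0.1184] [0.4875 0.2771]
-0.28 [0.1326] [0.1198] [0.4875 0.2767]
-0.3 [0.133] [0.1204] [0.4878 0.2763]
```

```bash
cat >> h.py <<'E'
from scipy.spatial.transform import Rotation as Rot
def go(x,y,z,psi=None,rep=True):
    o=get_obs();R=Rot.from_quat(o['tool_rot']).as_matrix()
    s=R.T@(np.array([x,y,z])-o['eef_pos'])*100
    cur=np.degrees(np.arctan2(R[1,1],R[0,1]))
    print('slide',s.round(2),'psi',round(cur,1),'spin',None if psi is None else round(cur-psi,1),'t',o['clock'],'eef',o['eef_pos'].round(4))
E
cat > d.py <<'E'
from h import *
np.set_printoptions(precision=3,suppress=True)
import workcell; print([n for n in dir(workcell) if not n.startswith('_')]); print(globals().get('grip_point_offset'))
X=np.vstack([np.load('c_t.npz')['X'],np.load('c_s.npz')['X']])
for y in np.arange(-.36,.36,.04):
    r=[]
    for x in np.arange(.24,.7,.06):
        k=(X[:,0]>=x)&(X[:,0]<x+.06)&(X[:,1]>=y)&(X[:,1]<y+.04)&(X[:,2]<.5)
        r.append(np.percentile(X[k,2],99) if k.sum()>5 else -1)
    print(round(y,2),np.array(r))
s=np.load('c_s.npz')['X']
k=(np.abs(s[:,0]-.46)<.035)&(np.abs(s[:,1]+.258)<.035)&(s[:,2]>.028);print('rim',k.sum(),cv2.minEnclosingCircle(s[k,:2].astype(np.float32)),np.percentile(s[k,2],[50,95]))
for n,x in zip('ts',(np.load('c_t.npz')['X'],s)):
    k=(np.abs(x[:,0]-.56)<.04)&(np.abs(x[:,1]-.262)<.06)&(x[:,2]>.135)&(x[:,2]<.2)
    q=(x[k]-[.487,.2775,0])@Rot.from_euler('z',-.225).as_matrix();print('lidtop',np.percentile(q,[3,50,97],axis=0))
go(.46,-.2575,.2,-29)
E
python3 d.py
```

```text
['Unreachable', 'camera', 'get_obs', 'grip_point_offset', 'job_done', 'landmark_of', 'recognise']
0.0187
-0.36 [0.007 0.006 0.007 0.007 0.007 0.007 0.021 0.022]
-0.32 [0.006 0.03  0.029 0.035 0.006 0.006 0.068 0.006]
-0.28 [0.006 0.008 0.006 0.041 0.037 0.069 0.069 0.007]
-0.24 [0.008 0.006 0.006 0.037 0.007 0.035 0.07  0.006]
-0.2 [0.007 0.007 0.008 0.008 0.006 0.006 0.049 0.006]
-0.16 [0.007 0.007 0.026 0.123 0.125 0.115 0.29  0.296]
-0.12 [0.008 0.051 0.067 0.118 0.126 0.125 0.317 0.321]
-0.08 [0.033 0.051 0.066 0.127 0.125 0.125 0.309 0.322]
-0.04 [0.033 0.048 0.065 0.127 0.122 0.126 0.186 0.307]
-0.0 [0.03  0.047 0.063 0.125 0.126 0.126 0.195 0.282]
0.04 [0.022 0.046 0.059 0.108 0.114 0.112 0.107 0.006]
0.08 [0.008 0.041 0.056 0.058 0.008 0.008 0.009 0.086]
0.12 [0.008 0.009 0.008 0.008 0.007 0.008 0.007 0.092]
0.16 [0.009 0.008 0.008 0.008 0.134 0.14  0.007 0.091]
0.2 [0.008 0.007 0.027 0.035 0.15  0.152 0.009 0.087]
0.24 [0.024 0.007 0.027 0.033 0.157 0.154 0.008 0.007]
0.28 [0.025 0.008 0.043 0.034 0.151 0.152 0.008 0.007]
0.32 [0.025 0.008 0.007 0.036 0.035 0.149 0.007 0.008]
rim 71 ((0.4622173011302948, -0.25864604115486145), 0.023658009245991707) [0.035 0.041]
lidtop [[ 0.039 -0.058  0.142]
 [ 0.06  -0.     0.148]
 [ 0.072  0.056  0.154]]
lidtop [[ 0.044 -0.06   0.138]
 [ 0.065 -0.007  0.148]
 [ 0.078  0.053  0.155]]
slide [30.53 -7.02  3.13] psi -64.6 spin -35.6 t 1.4 eef [ 0.214 -0.452  0.231]
```

>>> {"op": "arm_command", "data": {
  "slide": [
    [3,-0.7,1],
    [8,-1.8,2.5],
    [13,-3,4],
    [18,-4,6],
    [23,-5.2,8]
  ],
  "spin": [-3,-10,-19,-28,-35],
  "jaw": 6.5
}}

```text
clock: 2.02
eef_pos: [0.4012, -0.3054, 0.151]
tool_rot: [0.863, 0.504, 0.0, 0.001]
ft_force: [1.3, -1.5, -0.5]
grip_width: 0.0651
grasp_force: 0.0
```

```bash
python3 -c "
from h import *
go(.461,-.258,.11,-29)"
```

```text
slide [7.07 2.88 4.1 ] psi -29.4 spin -0.4 t 2.025 eef [ 0.4012 -0.3054  0.151 ]
```

>>> {"op": "arm_command", "data": {
  "slide": [
    [1.5,0.6,1],
    [3.5,1.4,2],
    [5.5,2.2,3],
    [7.1,2.9,4.1],
    [7.1,2.9,4.1]
  ],
  "spin": [0,0,0,0,0]
}}

```text
clock: 2.65
eef_pos: [0.4599, -0.2584, 0.1094]
tool_rot: [0.864, 0.503, -0.001, -0.001]
ft_force: [0.5, 0.0, -1.2]
grip_width: 0.0648
grasp_force: 0.0
```

```bash
python3 -c "
from h import *
go(.461,-.258,.01,-29)
a=cam('side');b=cam('top')
cv2.imwrite('pics/g1.png',np.hstack([cv2.resize(q['pixels'][y:y+110,x:x+130,::-1],None,fx=3,fy=3,interpolation=cv2.INTER_CUBIC) for q,x,y in((a,190,220),(b,290,140))]))
print(proj(a,[[.461,-.258,0],[.461,-.258,.037]]),proj(b,[[.461,-.258,0],[.461,-.258,.037]]))
"
```

```text
slide [0.09 0.09 9.94] psi -29.6 spin -0.6 t 2.65 eef [ 0.4599 -0.2584  0.1094]
[[243.49164043 292.05076248]
 [243.22517795 285.02758616]] [[346.66979401 199.24859114]
 [348.81021903 198.84968362]]
```

View pics/g1.png

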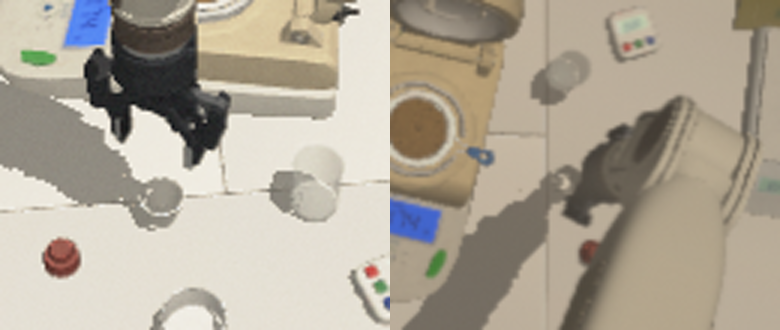

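The crucible's rim is at about (244,285) in the side view, as predicted. The open fingers hang above it, clear of the beaker and analyser.

>>> {"op": "arm_command", "data": {
  "slide": [
    [0.1,0.1,2],
    [0.1,0.1,4],
    [0.1,0.1,6],
    [0.1,0.1,8],
    [0.1,0.1,9]
  ],
  "spin": [0,0,0,0,0]
}}

```text
clock: 3.38
eef_pos: [0.4605, -0.2591, 0.0198]
tool_rot: [0.865, 0.502, -0.0, -0.0]
ft_force: [-0.5, 0.1, -0.1]
grip_width: 0.0649
grasp_force: 0.0
```

>>> {"op": "arm_command", "data": {
  "slide": [
    [0,0,0.3],
    [0,0,0.6],
    [0,0,0.9],
    [0,0,0.9],
    [0,0,0.9]
  ],
  "spin": [0,0,0,0,0],
  "jaw": 5.2
}}

```text
clock: 4.0
eef_pos: [0.4616, -0.2585, 0.0115]
tool_rot: [0.864, 0.503, 0.0, 0.0]
ft_force: [-0.6, -0.7, 0.5]
grip_width: 0.0519
grasp_force: 0.0
```

>>> {"op": "arm_command", "data": {
  "slide": [
    [0,0,0],
    [0,0,0],
    [0,0,0],
    [0,0,0],
    [0,0,0]
  ],
  "spin": [0,0,0,0,0],
  "jaw": 4.6
}}

```text
clock: 4.62
eef_pos: [0.4614, -0.2585, 0.0113]
tool_rot: [0.864, 0.503, -0.0, -0.0]
ft_force: [-0.6, 0.8, -0.1]
grip_width: 0.0465
grasp_force: 0.0
```

>>> {"op": "arm_command", "data": {
  "slide": [
    [0,0,0],
    [0,0,0],
    [0,0,0],
    [0,0,0],
    [0,0,0]
  ],
  "spin": [0,0,0,0,0],
  "jaw": 4.48
}}

```text
clock: 5.25
eef_pos: [0.4614, -0.2585, 0.0113]
tool_rot: [0.864, 0.503, -0.0, -0.0]
ft_force: [-1.4, 0.6, 0.4]
grip_width: 0.045
grasp_force: 0.0
```

>>> {"op": "arm_command", "data": {
  "slide": [
    [0,0,0],
    [0,0,0],
    [0,0,0],
    [0,0,0],
    [0,0,0]
  ],
  "spin": [0,0,0,0,0],
  "jaw": 4.42
}}

```text
clock: 5.88
eef_pos: [0.4614, -0.2585, 0.0113]
tool_rot: [0.864, 0.503, -0.0, -0.0]
ft_force: [-0.7, -0.2, 0.2]
grip_width: 0.0442
grasp_force: 0.2
```

>>> {"op": "arm_command", "data": {
  "slide": [
    [0,0,0],
    [0,0,0],
    [0,0,0],
    [0,0,0],
    [0,0,0]
  ],
  "spin": [0,0,0,0,0],
  "jaw": 4.36
}}

```text
clock: 6.5
eef_pos: [0.4614, -0.2585, 0.0113]
tool_rot: [0.864, 0.503, -0.0, -0.0]
ft_force: [-1.6, 0.2, 1.9]
grip_width: 0.0435
grasp_force: 1.7
```

>>> {"op": "arm_command", "data": {
  "slide": [
    [0,0,0],
    [0,0,0],
    [0,0,0],
    [0,0,0],
    [0,0,0]
  ],
  "spin": [0,0,0,0,0],
  "jaw": 4.3
}}

```text
clock: 7.12
eef_pos: [0.4614, -0.2584, 0.0114]
tool_rot: [0.864, 0.503, -0.0, -0.0]
ft_force: [-1.5, 1.6, 3.1]
grip_width: 0.0433
grasp_force: 5.8
```

>>> {"op": "arm_command", "data": {
  "slide": [
    [0,0,0],
    [0,0,0],
    [0,0,0],
    [0,0,0],
    [0,0,0]
  ],
  "spin": [0,0,0,0,0],
  "jaw": 4.25
}}

```text
clock: 7.75
eef_pos: [0.4614, -0.2585, 0.0114]
tool_rot: [0.864, 0.503, 0.0, 0.0]
ft_force: [-3.2, 1.9, 5.4]
grip_width: 0.0427
grasp_force: 10.7
```

>>> {"op": "arm_command", "data": {
  "slide": [
    [0,0,-0.1],
    [0,0,-0.3],
    [0,0,-0.6],
    [0,0,-1],
    [0,0,-1.5]
  ],
  "spin": [0,0,0,0,0]
}}

```text
clock: 8.38
eef_pos: [0.4615, -0.2585, 0.0266]
tool_rot: [0.864, 0.503, 0.0, 0.0]
ft_force: [-0.1, 0.1, -0.8]
grip_width: 0.0426
grasp_force: 10.6
```

>>> {"op": "arm_command", "data": {
  "slide": [
    [0,0,-1],
    [0,0,-3],
    [0,0,-5.5],
    [0,0,-8],
    [0,0,-10]
  ],
  "spin": [0,0,0,0,0]
}}

```text
clock: 9.0
eef_pos: [0.4618, -0.2587, 0.1282]
tool_rot: [0.864, 0.503, 0.0, 0.001]
ft_force: [1.1, -0.1, -0.9]
grip_width: 0.0428
grasp_force: 10.7
```

>>> {"op": "arm_command", "data": {
  "slide": [
    [0,0,-2],
    [0,0,-4],
    [0,0,-6],
    [0,0,-7.5],
    [0,0,-8]
  ],
  "spin": [0,0,0,0,0]
}}

```text
clock: 9.62
eef_pos: [0.4619, -0.2587, 0.2077]
tool_rot: [0.864, 0.503, 0.001, 0.001]
ft_force: [-0.3, 0.1, -0.8]
grip_width: 0.0428
grasp_force: 10.7
```

```bash
python3 -c "
from h import *
go(.42,-.05,.24,20);go(.4675,.282,.2,77.1)
a=cam('side');b=cam('top')
cv2.imwrite('pics/g2.png',np.hstack([cv2.resize(q['pixels'][y:y+110,x:x+130,::-1],None,fx=3,fy=3,interpolation=cv2.INTER_CUBIC) for q,x,y in((a,180,180),(b,290,140))]))
"
```

```text
slide [ 16.07 -13.96  -3.26] psi -29.6 spin -49.6 t 9.625 eef [ 0.4619 -0.2587  0.2077]
slide [ 47.28 -26.25   0.71] psi -29.6 spin -106.7 t 9.625 eef [ 0.4619 -0.2587  0.2077]
```

View pics/g2.png

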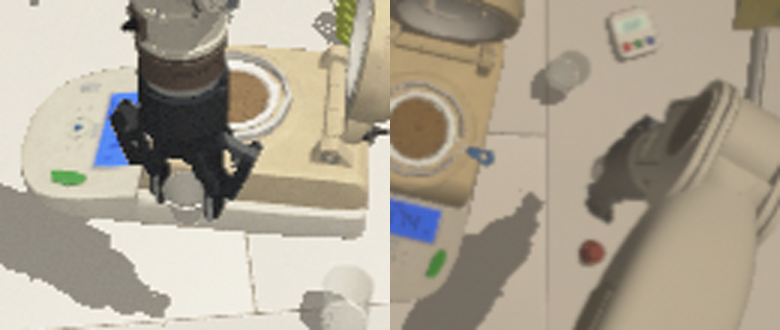

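The crucible hangs between the fingers at about (242,243) in the side view, and its place on the worktop is empty. The tin and beaker have not moved.

>>> {"op": "arm_command", "data": {
  "slide": [
    [1,-0.9,-0.2],
    [3,-2.6,-0.6],
    [6,-5.2,-1.2],
    [9.5,-8.3,-2],
    [13,-11.3,-2.7]
  ],
  "spin": [-3,-9,-18,-28,-38]
}}

```text
clock: 10.35
eef_pos: [0.4261, -0.0876, 0.2328]
tool_rot: [0.651, 0.759, -0.0, -0.001]
ft_force: [0.8, 1.2, -1.5]
grip_width: 0.0427
grasp_force: 10.7
```

```bash
python3 -c "
from h import *
go(.44,.12,.22,50);go(.4675,.282,.2,77.1)"
```

```text
slide [20.3   4.55  1.29] psi 8.8 spin -41.2 t 10.35 eef [ 0.4261 -0.0876  0.2328]
slide [35.89  9.74  3.3 ] psi 8.8 spin -68.3 t 10.35 eef [ 0.4261 -0.0876  0.2328]
```

>>> {"op": "arm_command", "data": {
  "slide": [
    [4,0.9,0.3],
    [8.5,1.9,0.6],
    [13,3,0.9],
    [17,4,1.2],
    [20.3,4.8,1.4]
  ],
  "spin": [-9,-18,-27,-36,-45]
}}

```text
clock: 10.98
eef_pos: [0.4441, 0.1202, 0.2185]
tool_rot: [0.31, 0.951, -0.0, -0.001]
ft_force: [1.1, 0.0, -0.9]
grip_width: 0.0423
grasp_force: 10.7
```

```bash
python3 -c "
from h import *
go(.4675,.282,.15,77.1)"
```

```text
slide [ 7.64 14.46  6.84] psi 53.9 spin -23.2 t 10.975 eef [0.4441 0.1202 0.2185]
```

>>> {"op": "arm_command", "data": {
  "slide": [
    [2,3.7,1.2],
    [4,7.5,2.5],
    [5.8,11,4],
    [7,13.3,5.2],
    [7.6,14.5,5.8]
  ],
  "spin": [-6,-12,-18,-22,-23]
}}

```text
clock: 11.6
eef_pos: [0.4694, 0.281, 0.1597]
tool_rot: [0.117, 0.993, -0.001, -0.001]
ft_force: [-0.1, -0.4, -1.5]
grip_width: 0.0425
grasp_force: 10.7
```

>>> {"op": "arm_command", "data": {
  "slide": [
    [0,0,0],
    [0,0,0],
    [0,0,0],
    [0,0,0],
    [0,0,0]
  ],
  "spin": [0,0,0,0,0]
}}

```text
clock: 12.22
eef_pos: [0.4711, 0.2795, 0.1616]
tool_rot: [0.119, 0.993, 0.0, 0.0]
ft_force: [-0.3, -0.5, -1.0]
grip_width: 0.0426
grasp_force: 10.7
```

```bash
python3 -c "
from h import *
go(.4675,.282,.0165,77.1)
a=cam('side');b=cam('top')
cv2.imwrite('pics/g3.png',np.hstack([cv2.resize(q['pixels'][y:y+110,x:x+130,::-1],None,fx=3,fy=3,interpolation=cv2.INTER_CUBIC) for q,x,y in((a,180,100),(b,170,130))]))
print(proj(a,[.4675,.282,.005]),proj(b,[.4675,.282,.005]))
"
```

```text
slide [ 0.42  0.15 14.51] psi 76.3 spin -0.8 t 12.225 eef [0.4711 0.2795 0.1616]
[[235.49361586 175.00715063]] [[222.94559756 194.91385815]]
```

View pics/g3.png

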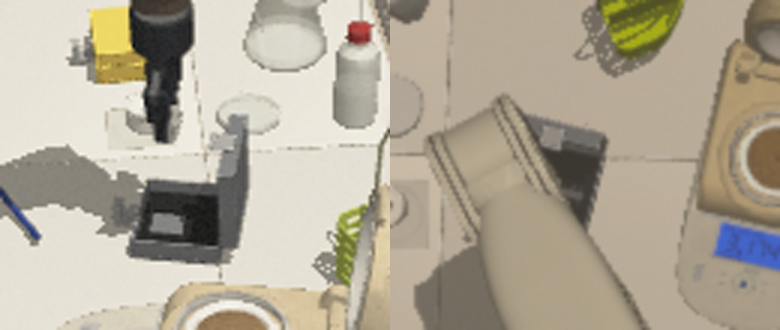

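The side view shows the gripper holding the crucible in front of the lid. The pocket is at about (235,174), matching its projection.

>>> {"op": "arm_command", "data": {
  "slide": [
    [0.2,0.1,1.5],
    [0.4,0.15,3.5],
    [0.4,0.15,5.5],
    [0.4,0.15,7.5],
    [0.4,0.15,9]
  ],
  "spin": [-0.8,-0.8,-0.8,-0.8,-0.8]
}}

```text
clock: 12.95
eef_pos: [0.4664, 0.2819, 0.0693]
tool_rot: [0.111, 0.994, -0.001, -0.001]
ft_force: [-0.2, 0.7, -0.5]
grip_width: 0.0428
grasp_force: 10.7
```

>>> {"op": "arm_command", "data": {
  "slide": [
    [0,0,1],
    [0,0,2],
    [0,0,2.8],
    [0,0,3.4],
    [0,0,3.8]
  ],
  "spin": [0,0,0,0,0]
}}

```text
clock: 13.58
eef_pos: [0.4675, 0.2824, 0.0332]
tool_rot: [0.112, 0.994, 0.0, 0.0]
ft_force: [-0.7, -0.8, -1.0]
grip_width: 0.0429
grasp_force: 10.7
```

```bash
python3 -c "
from h import *
go(.4675,.282,.0165,77.1);print(get_obs()['ft_force'])
a=cam('side');b=cam('top')
cv2.imwrite('pics/g4.png',np.hstack([cv2.resize(q['pixels'][y:y+75,x:x+80,::-1],None,fx=5,fy=5,interpolation=cv2.INTER_CUBIC) for q,x,y in((a,205,130),(b,185,155))]))
"
```

```text
slide [-0.   -0.04  1.67] psi 77.2 spin 0.1 t 13.575 eef [0.4675 0.2824 0.0332]
[-0.67574165 -0.78941858 -0.95542524]
```

View pics/g4.png

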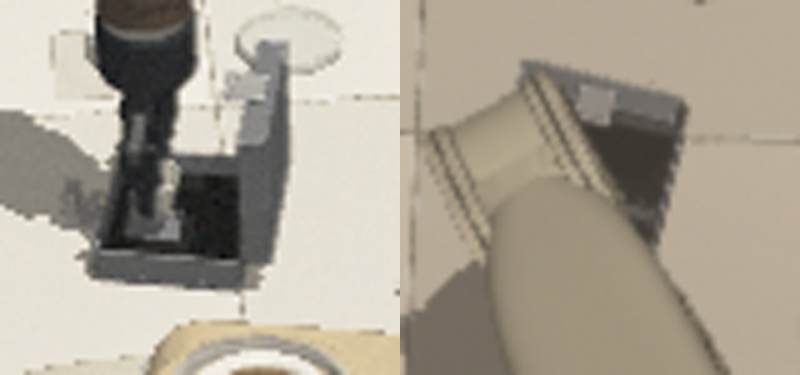

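The crucible is over the pocket at about (235,173), upright, with the finger inside the tray and clear of its walls. I'm lowering it slowly.

>>> {"op": "arm_command", "data": {
  "slide": [
    [0,0,0.3],
    [0,0,0.6],
    [0,0,0.85],
    [0,0,1.05],
    [0,0,1.2]
  ],
  "spin": [0,0,0,0,0]
}}

```text
clock: 14.3
eef_pos: [0.4674, 0.2823, 0.0211]
tool_rot: [0.112, 0.994, -0.0, -0.0]
ft_force: [0.4, -0.9, -0.7]
grip_width: 0.0429
grasp_force: 10.7
```

>>> {"op": "arm_command", "data": {
  "slide": [
    [0,0,0.06],
    [0,0,0.12],
    [0,0,0.18],
    [0,0,0.24],
    [0,0,0.3]
  ],
  "spin": [0,0,0,0,0]
}}

```text
clock: 14.92
eef_pos: [0.4674, 0.2823, 0.0183]
tool_rot: [0.112, 0.994, 0.0, 0.0]
ft_force: [0.1, -0.4, -1.0]
grip_width: 0.0426
grasp_force: 10.7
```

>>> {"op": "arm_command", "data": {
  "slide": [
    [0,0,0.04],
    [0,0,0.08],
    [0,0,0.12],
    [0,0,0.15],
    [0,0,0.15]
  ],
  "spin": [0,0,0,0,0]
}}

```text
clock: 15.55
eef_pos: [0.4674, 0.2823, 0.0168]
tool_rot: [0.112, 0.994, -0.0, -0.0]
ft_force: [0.5, 0.2, -0.4]
grip_width: 0.0427
grasp_force: 10.7
```

>>> {"op": "arm_command", "data": {
  "slide": [
    [0,0,0.02],
    [0,0,0.04],
    [0,0,0.06],
    [0,0,0.06],
    [0,0,0.06]
  ],
  "spin": [0,0,0,0,0]
}}

```text
clock: 16.18
eef_pos: [0.4674, 0.2823, 0.0162]
tool_rot: [0.112, 0.994, 0.0, -0.0]
ft_force: [1.0, -0.1, -0.8]
grip_width: 0.0429
grasp_force: 10.7
```

>>> {"op": "arm_command", "data": {
  "slide": [
    [0,0,0.02],
    [0,0,0.04],
    [0,0,0.06],
    [0,0,0.08],
    [0,0,0.08]
  ],
  "spin": [0,0,0,0,0]
}}

```text
clock: 16.8
eef_pos: [0.4675, 0.2823, 0.0155]
tool_rot: [0.112, 0.994, 0.0, 0.0]
ft_force: [-0.6, -0.8, 0.8]
grip_width: 0.0426
grasp_force: 10.7
```

>>> {"op": "arm_command", "data": {
  "slide": [
    [0,0,0.02],
    [0,0,0.04],
    [0,0,0.06],
    [0,0,0.06],
    [0,0,0.06]
  ],
  "spin": [0,0,0,0,0]
}}

```text
clock: 17.42
eef_pos: [0.4676, 0.2823, 0.0154]
tool_rot: [0.112, 0.994, 0.0, 0.0]
ft_force: [-1.1, -1.1, 5.6]
grip_width: 0.043
grasp_force: 10.8
```

Contact shows at about 6 N. I'm releasing gradually.

>>> {"op": "arm_command", "data": {
  "slide": [
    [0,0,0],
    [0,0,0],
    [0,0,0],
    [0,0,0],
    [0,0,0]
  ],
  "spin": [0,0,0,0,0],
  "jaw": 4.35
}}

```text
clock: 18.05
eef_pos: [0.4675, 0.2823, 0.0148]
tool_rot: [0.112, 0.994, -0.0, 0.0]
ft_force: [-0.7, -1.2, 3.7]
grip_width: 0.0439
grasp_force: 2.5
```

>>> {"op": "arm_command", "data": {
  "slide": [
    [0,0,0],
    [0,0,0],
    [0,0,0],
    [0,0,0],
    [0,0,0]
  ],
  "spin": [0,0,0,0,0],
  "jaw": 4.5
}}

```text
clock: 18.68
eef_pos: [0.4674, 0.2823, 0.0147]
tool_rot: [0.112, 0.994, -0.0, -0.0]
ft_force: [0.0, -0.4, -0.3]
grip_width: 0.0449
grasp_force: 0.0
```

>>> {"op": "arm_command", "data": {
  "slide": [
    [0,0,0],
    [0,0,0],
    [0,0,0],
    [0,0,0],
    [0,0,0]
  ],
  "spin": [0,0,0,0,0],
  "jaw": 5.6
}}

```text
clock: 19.3
eef_pos: [0.4674, 0.2823, 0.0148]
tool_rot: [0.112, 0.994, 0.0, 0.0]
ft_force: [0.8, 0.3, -0.0]
grip_width: 0.0562
grasp_force: 0.0
```

>>> {"op": "arm_command", "data": {
  "slide": [
    [0,0,-0.3],
    [0,0,-1],
    [0,0,-2],
    [0,0,-3.2],
    [0,0,-4.5]
  ],
  "spin": [0,0,0,0,0]
}}

```text
clock: 19.92
eef_pos: [0.4676, 0.2824, 0.061]
tool_rot: [0.112, 0.994, 0.0, 0.0]
ft_force: [0.2, 0.2, -0.1]
grip_width: 0.056
grasp_force: 0.0
```

>>> {"op": "arm_command", "data": {
  "slide": [
    [0,0,-2],
    [0,0,-6],
    [0,0,-11],
    [0,0,-15],
    [0,0,-17]
  ],
  "spin": [0,0,0,0,0]
}}

```text
clock: 20.55
eef_pos: [0.4683, 0.2829, 0.2338]
tool_rot: [0.112, 0.994, 0.002, 0.002]
ft_force: [-0.2, -1.0, 0.8]
grip_width: 0.0563
grasp_force: 0.0
```

```bash
python3 -c "
from h import *
a=cam('side');b=cam('top')
cv2.imwrite('pics/g5.png',np.hstack([cv2.resize(q['pixels'][y:y+75,x:x+80,::-1],None,fx=5,fy=5,interpolation=cv2.INTER_CUBIC) for q,x,y in((a,205,130),(b,185,155))]))
print([ (r['centre'],r['confidence']) for r in recognise(a,'crucible')])
c,s=np.cos(.225),-np.sin(.225)
def W(x,z): return (.487+x*c,.2775+x*s,z)
go(*W(.13,.24),77.1); go(*W(.13,.11),77.1)
"
```

```text
[([235.5, 171.1], 0.41)]
slide [-14.97  -0.1   -0.81] psi 77.2 spin 0.1 t 20.7 eef [0.468  0.2827 0.2315]
slide [-14.93  -0.13  12.19] psi 77.2 spin 0.1 t 20.7 eef [0.468  0.2827 0.2315]
```

View pics/g5.png

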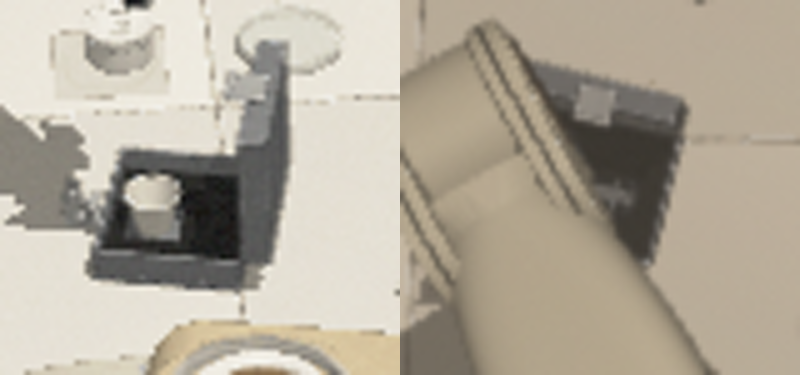

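The crucible stands upright in the pocket at about (236,171). The lid is still open, with its top at about (259,142). Next I go behind the lid with the fingers shut.

>>> {"op": "arm_command", "data": {
  "slide": [
    [-2,0,-0.5],
    [-5.5,0,-0.8],
    [-9.5,0,-0.8],
    [-13,0,-0.8],
    [-15,0,-0.8]
  ],
  "spin": [0,0,0,0,0],
  "jaw": 0
}}

```text
clock: 21.32
eef_pos: [0.6144, 0.248, 0.2352]
tool_rot: [0.112, 0.994, -0.001, -0.002]
ft_force: [-0.1, 0.5, 0.2]
grip_width: -0.0002
grasp_force: 0.0
```

>>> {"op": "arm_command", "data": {
  "slide": [
    [0,0,1.5],
    [0,0,4.5],
    [0,0,8],
    [0,0,11],
    [0,0,12]
  ],
  "spin": [0,0,0,0,0]
}}

```text
clock: 21.95
eef_pos: [0.6101, 0.2484, 0.1137]
tool_rot: [0.111, 0.994, -0.002, -0.003]
ft_force: [-0.0, -0.7, -0.4]
grip_width: 0.0
grasp_force: 0.0
```

```bash
cat > l.py <<'E'
from h import *
c,s=np.cos(.225),-np.sin(.225)
o=get_obs();print(o['joint_pos'].round(2),o['grip_width'])
def W(x,z): return (.487+x*c,.2775+x*s,z)
d=o['eef_pos'][:2]-[.487,.2775];print('case xy',d@[c,s],d@[-s,c],o['eef_pos'][2])
for f in (1.5,1.4,1.3,1.2,1.1,1.,.9,.8,.7,.6,.5,.4,.3,.2,.12,.05):
    r=.09+.008*min(1,(1.5-f)/1.)
    x=.058-r*np.cos(f)+.024*np.sin(f)+.011*min(1,f/.3); z=.03+r*np.sin(f)+.024*np.cos(f)
    print(f,round(x,4),round(z,4),end=' '); go(*W(x,z))
E
python3 l.py
```

```text
[0.39 0.63 0.29 1.24 0.   0.61] 1.7585871637988852e-05
case xy 0.12653225716037994 -0.0009135835878393665 0.11374139233408194
1.5 0.0866 0.1215 slide [ 4.    0.1  -0.75] psi 77.2 spin None t 21.95 eef [0.6101 0.2484 0.1137]
1.4 0.0772 0.1236 slide [ 4.94  0.1  -0.95] psi 77.2 spin None t 21.95 eef [0.6101 0.2484 0.1137]
1.3 0.0676 0.1247 slide [ 5.9   0.1  -1.06] psi 77.2 spin None t 21.95 eef [0.6101 0.2484 0.1137]
1.2 0.0579 0.1248 slide [ 6.87  0.1  -1.06] psi 77.2 spin None t 21.95 eef [0.6101 0.2484 0.1137]
1.1 0.0481 0.1239 slide [ 7.85  0.1  -0.97] psi 77.2 spin None t 21.95 eef [0.6101 0.2484 0.1137]
1.0 0.0384 0.1221 slide [ 8.82  0.1  -0.78] psi 77.2 spin None t 21.95 eef [0.6101 0.2484 0.1137]
0.9 0.0289 0.1192 slide [ 9.77  0.11 -0.48] psi 77.2 spin None t 21.95 eef [0.6101 0.2484 0.1137]
0.8 0.0196 0.1153 slide [10.69  0.11 -0.09] psi 77.2 spin None t 21.95 eef [0.6101 0.2484 0.1137]
0.7 0.0107 0.1105 slide [11.58  0.12  0.4 ] psi 77.2 spin None t 21.95 eef [0.6101 0.2484 0.1137]
0.6 0.0023 0.1047 slide [12.41  0.12  0.98] psi 77.2 spin None t 21.95 eef [0.6101 0.2484 0.1137]
0.5 -0.0055 0.098 slide [13.19  0.12  1.65] psi 77.2 spin None t 21.95 eef [0.6101 0.2484 0.1137]
0.4 -0.0119 0.0903 slide [13.83  0.13  2.44] psi 77.2 spin None t 21.95 eef [0.6101 0.2484 0.1137]
0.3 -0.0175 0.0819 slide [14.39  0.13  3.28] psi 77.2 spin None t 21.95 eef [0.6101 0.2484 0.1137]
0.2 -0.0259 0.073 slide [15.22  0.14  4.17] psi 77.2 spin None t 21.95 eef [0.6101 0.2484 0.1137]
0.12 -0.032 0.0656 slide [15.82  0.14  4.92] psi 77.2 spin None t 21.95 eef [0.6101 0.2484 0.1137]
0.05 -0.0368 0.0589 slide [16.3   0.15  5.59] psi 77.2 spin None t 21.95 eef [0.6101 0.2484 0.1137]
```

>>> {"op": "arm_command", "data": {
  "slide": [
    [1.2,0,-0.3],
    [2.4,0,-0.6],
    [3.5,0,-0.8],
    [4.2,0.1,-0.9],
    [4.9,0.1,-1]
  ],
  "spin": [0,0,0,0,0]
}}

```text
clock: 22.58
eef_pos: [0.5667, 0.2612, 0.129]
tool_rot: [0.112, 0.994, 0.0, 0.001]
ft_force: [2.3, -0.6, 1.4]
grip_width: -0.0004
grasp_force: 0.9
```

>>> {"op": "arm_command", "data": {
  "slide": [
    [1,0,-0.1],
    [2,0,-0.1],
    [2.9,0,0],
    [3.9,0,0.2],
    [4.8,0,0.5]
  ],
  "spin": [0,0,0,0,0]
}}

```text
clock: 23.2
eef_pos: [0.5184, 0.2717, 0.1225]
tool_rot: [0.112, 0.994, -0.0, -0.0]
ft_force: [0.9, 1.4, 1.0]
grip_width: -0.0002
grasp_force: 0.6
```

```bash
python3 l.py | sed -n '2p;9,$p'; python3 -c "
from h import *
print(get_obs()['ft_force'])
a=cam('side')
cv2.imwrite('pics/g6.png',cv2.resize(a['pixels'][110:210,190:300,::-1],None,fx=4,fy=4,interpolation=cv2.INTER_CUBIC))"
```

```text
case xy 0.03190231321269555 0.0013476818645982366 0.12247506198084218
0.9 0.0289 0.1192 slide [ 0.3  -0.13  0.33] psi 77.2 spin None t 23.2 eef [0.5184 0.2717 0.1225]
0.8 0.0196 0.1153 slide [ 1.23 -0.13  0.72] psi 77.2 spin None t 23.2 eef [0.5184 0.2717 0.1225]
0.7 0.0107 0.1105 slide [ 2.12 -0.13  1.2 ] psi 77.2 spin None t 23.2 eef [0.5184 0.2717 0.1225]
0.6 0.0023 0.1047 slide [ 2.96 -0.13  1.78] psi 77.2 spin None t 23.2 eef [0.5184 0.2717 0.1225]
0.5 -0.0055 0.098 slide [ 3.74 -0.13  2.44] psi 77.2 spin None t 23.2 eef [0.5184 0.2717 0.1225]
0.4 -0.0119 0.0903 slide [ 4.38 -0.13  3.22] psi 77.2 spin None t 23.2 eef [0.5184 0.2717 0.1225]
0.3 -0.0175 0.0819 slide [ 4.94 -0.13  4.06] psi 77.2 spin None t 23.2 eef [0.5184 0.2717 0.1225]
0.2 -0.0259 0.073 slide [ 5.78 -0.13  4.95] psi 77.2 spin None t 23.2 eef [0.5184 0.2717 0.1225]
0.12 -0.032 0.0656 slide [ 6.39 -0.13  5.7 ] psi 77.2 spin None t 23.2 eef [0.5184 0.2717 0.1225]
0.05 -0.0368 0.0589 slide [ 6.87 -0.12  6.36] psi 77.2 spin None t 23.2 eef [0.5184 0.2717 0.1225]
[0.93350443 1.41593823 0.99548203]
```

View pics/g6.png

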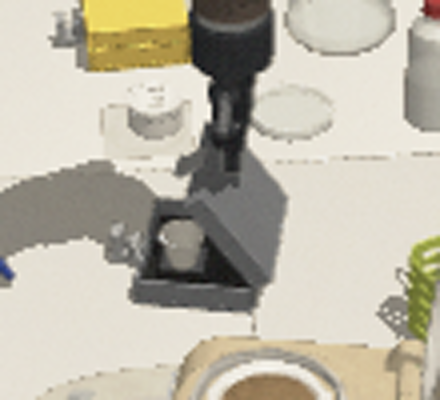

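The lid is about half shut, with the finger on its outer face near (248,155). The crucible is still upright at (236,171). I keep going.

>>> {"op": "arm_command", "data": {
  "slide": [
    [0.8,0,0.5],
    [1.7,0,1],
    [2.5,0,1.5],
    [3.2,0,2],
    [3.8,0,2.5]
  ],
  "spin": [0,0,0,0,0]
}}

```text
clock: 23.88
eef_pos: [0.4817, 0.2799, 0.0973]
tool_rot: [0.112, 0.994, -0.0, -0.0]
ft_force: [1.1, -0.0, 0.9]
grip_width: 0.0
grasp_force: 0.4
```

```bash
python3 l.py | sed -n '2p;14,$p'
```

```text
case xy -0.00571955609026185 0.001169447672500943 0.09730155053310129
0.4 -0.0119 0.0903 slide [ 0.62 -0.12  0.7 ] psi 77.2 spin None t 23.875 eef [0.4817 0.2799 0.0973]
0.3 -0.0175 0.0819 slide [ 1.18 -0.12  1.54] psi 77.2 spin None t 23.875 eef [0.4817 0.2799 0.0973]
0.2 -0.0259 0.073 slide [ 2.02 -0.11  2.43] psi 77.2 spin None t 23.875 eef [0.4817 0.2799 0.0973]
0.12 -0.032 0.0656 slide [ 2.63 -0.11  3.18] psi 77.2 spin None t 23.875 eef [0.4817 0.2799 0.0973]
0.05 -0.0368 0.0589 slide [ 3.11 -0.11  3.84] psi 77.2 spin None t 23.875 eef [0.4817 0.2799 0.0973]
```

>>> {"op": "arm_command", "data": {
  "slide": [
    [0.6,0,0.6],
    [1.2,-0.1,1.2],
    [1.9,-0.1,1.8],
    [2.6,-0.1,2.3],
    [3.2,-0.1,2.7]
  ],
  "spin": [0,0,0,0,0]
}}

```text
clock: 24.5
eef_pos: [0.4502, 0.2861, 0.0704]
tool_rot: [0.112, 0.994, -0.0, -0.0]
ft_force: [0.2, 0.3, 0.1]
grip_width: -0.0
grasp_force: 0.2
```

>>> {"op": "arm_command", "data": {
  "slide": [
    [0.2,0,0.1],
    [0.3,0,0.2],
    [0.4,0,0.3],
    [0.4,0,0.4],
    [0.4,0,0.4]
  ],
  "spin": [0,0,0,0,0]
}}

```text
clock: 25.12
eef_pos: [0.447, 0.287, 0.0667]
tool_rot: [0.112, 0.994, 0.0, -0.0]
ft_force: [0.8, 0.0, -0.8]
grip_width: 0.0001
grasp_force: 0.0
```

Now the press.

>>> {"op": "arm_command", "data": {
  "slide": [
    [0,0,0.1],
    [0,0,0.2],
    [0,0,0.3],
    [0,0,0.4],
    [0,0,0.4]
  ],
  "spin": [0,0,0,0,0]
}}

```text
clock: 25.75
eef_pos: [0.4469, 0.2871, 0.0641]
tool_rot: [0.112, 0.994, 0.0, 0.0]
ft_force: [-2.1, -2.0, 9.3]
grip_width: 0.0005
grasp_force: 4.5
```

>>> {"op": "arm_command", "data": {
  "slide": [
    [0,0,0.1],
    [0,0,0.2],
    [0,0,0.3],
    [0,0,0.3],
    [0,0,0.3]
  ],
  "spin": [0,0,0,0,0]
}}

```text
clock: 26.38
eef_pos: [0.4469, 0.2872, 0.0637]
tool_rot: [0.112, 0.994, 0.001, 0.001]
ft_force: [-8.4, -4.7, 24.9]
grip_width: -0.0
grasp_force: 12.2
```

Force is near 25 N without a snap. I'm backing off to look.

>>> {"op": "arm_command", "data": {
  "slide": [
    [0,0,-0.3],
    [0,0,-0.6],
    [0,0,-0.6],
    [0,0,-0.6],
    [0,0,-0.6]
  ],
  "spin": [0,0,0,0,0]
}}

```text
clock: 27.0
eef_pos: [0.4468, 0.2868, 0.0653]
tool_rot: [0.112, 0.994, -0.0, -0.0]
ft_force: [-0.4, 0.2, -0.2]
grip_width: 0.0002
grasp_force: 0.0
```

```bash
python3 l.py | sed -n '1,2p'; python3 -c "
from h import *
print(get_obs()['ft_force'])
a=cam('side');b=cam('top')
X,c,uv=cloud(a);q=(X-[.487,.2775,0])@Rot.from_euler('z',-.225).as_matrix()
for x0 in np.arange(-.1,.08,.01):
  for lo,hi in ((-.06,-.02),):
    k=(q[:,0]>x0)&(q[:,0]<x0+.01)&(q[:,1]>lo)&(q[:,1]<hi)&(q[:,2]>-.02)&(q[:,2]<.12)
    print(round(x0,2),k.sum(),np.percentile(q[k,2],[10,50,90]).round(4))
cv2.imwrite('pics/g7.png',np.hstack([cv2.resize(q['pixels'][y:y+75,x:x+80,::-1],None,fx=5,fy=5,interpolation=cv2.INTER_CUBIC) for q,x,y in((a,205,130),(b,185,155))]))"
```

```text
[ 0.57  0.43 -0.18  0.96 -0.    0.79] 0.00020788844800894045
case xy -0.041287600019989254 0.00012473173834670614 0.0653218219317586
[-0.36446812  0.22241039 -0.21797948]
-0.1 17 [-0.0004  0.0013  0.0041]
-0.09 17 [-0.0024  0.001   0.004 ]
-0.08 16 [-0.005   0.0014  0.0052]
-0.07 12 [-0.0016  0.0016  0.0035]
-0.06 16 [0.0146 0.063  0.0665]
-0.05 27 [0.0152 0.0641 0.0688]
-0.04 28 [0.0136 0.0639 0.0665]
-0.03 29 [0.0141 0.0609 0.0652]
-0.02 27 [0.0142 0.0621 0.0645]
-0.01 24 [0.0278 0.0619 0.0638]
-0.0 30 [0.0129 0.0589 0.0621]
0.01 26 [0.0244 0.0581 0.0629]
0.02 21 [0.0076 0.0556 0.0616]
0.03 27 [0.0245 0.0567 0.0602]
0.04 21 [0.0384 0.0567 0.0598]
0.05 32 [0.0011 0.0521 0.0572]
0.06 30 [-0.0017  0.002   0.0464]
0.07 17 [-0.0005  0.0006  0.0037]
```

View pics/g7.png

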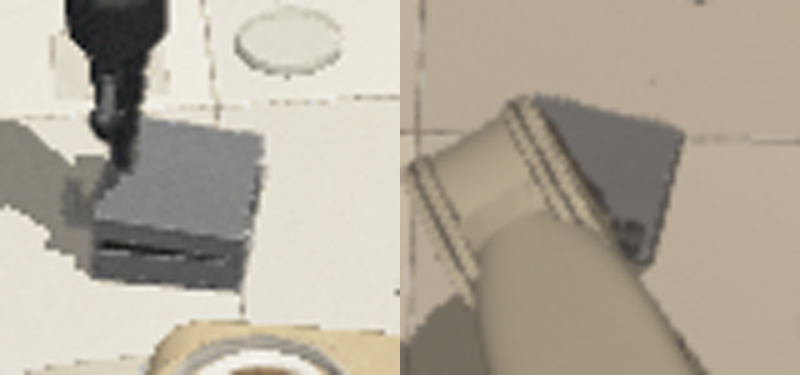

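The lid is ajar at about 0.09 rad and evenly across. The tip is at case x = -41 mm and the pocket contents are covered. I'll press at the recommended point, 7 mm farther forward, and watch how it creeps.

>>> {"op": "arm_command", "data": {
  "slide": [
    [0.2,0,-0.3],
    [0.5,0,-0.3],
    [0.7,0,-0.3],
    [0.7,0,-0.2],
    [0.7,0,-0.1]
  ],
  "spin": [0,0,0,0,0]
}}

```text
clock: 27.72
eef_pos: [0.4401, 0.2885, 0.0667]
tool_rot: [0.112, 0.994, -0.0, 0.0]
ft_force: [0.1, 0.2, 0.2]
grip_width: -0.0001
grasp_force: 0.0
```

>>> {"op": "arm_command", "data": {
  "slide": [
    [0,0,0.1],
    [0,0,0.2],
    [0,0,0.3],
    [0,0,0.3],
    [0,0,0.3]
  ],
  "spin": [0,0,0,0,0]
}}

```text
clock: 28.35
eef_pos: [0.4402, 0.2886, 0.0648]
tool_rot: [0.112, 0.994, 0.0, 0.0]
ft_force: [-1.9, -0.6, 6.8]
grip_width: 0.0002
grasp_force: 3.4
```

>>> {"op": "arm_command", "data": {
  "slide": [
    [0,0,0],
    [0,0,0],
    [0,0,0],
    [0,0,0],
    [0,0,0]
  ],
  "spin": [0,0,0,0,0]
}}

```text
clock: 28.98
eef_pos: [0.4402, 0.2886, 0.0648]
tool_rot: [0.112, 0.994, 0.0, 0.0]
ft_force: [-1.9, -1.4, 7.1]
grip_width: 0.0005
grasp_force: 3.4
```

>>> {"op": "arm_command", "data": {
  "slide": [
    [0,0,0.05],
    [0,0,0.1],
    [0,0,0.1],
    [0,0,0.1],
    [0,0,0.1]
  ],
  "spin": [0,0,0,0,0]
}}

```text
clock: 29.6
eef_pos: [0.4402, 0.2886, 0.0646]
tool_rot: [0.112, 0.994, 0.0, 0.0]
ft_force: [-3.1, -1.7, 12.1]
grip_width: 0.0001
grasp_force: 6.0
```

>>> {"op": "arm_command", "data": {
  "slide": [
    [0,0,0.05],
    [0,0,0.1],
    [0,0,0.1],
    [0,0,0.1],
    [0,0,0.1]
  ],
  "spin": [0,0,0,0,0]
}}

```text
clock: 30.22
eef_pos: [0.4402, 0.2887, 0.0644]
tool_rot: [0.112, 0.994, 0.001, 0.001]
ft_force: [-5.2, -3.5, 16.6]
grip_width: 0.0001
grasp_force: 8.6
```

It is a hard stop at about 0.09 rad, not the soft catch, so I won't push harder. I lift clear and measure.

>>> {"op": "arm_command", "data": {
  "slide": [
    [0,0,-1],
    [0,0,-4],
    [0,0,-8],
    [0,0,-12],
    [0,0,-15]
  ],
  "spin": [0,0,0,0,0]
}}

```text
clock: 30.85
eef_pos: [0.4406, 0.2888, 0.2137]
tool_rot: [0.112, 0.994, 0.001, 0.001]
ft_force: [0.5, -0.5, -1.0]
grip_width: 0.0002
grasp_force: 0.0
```

```bash
cat > m.py <<'E'
from h import *
np.set_printoptions(precision=3,suppress=True,linewidth=200)
ps=[cam('side') for _ in range(4)]; a=ps[-1]
a=dict(a); st=np.stack([p['range_z'] for p in ps]); a['range_z']=np.where((st>0).all(0),st.mean(0),0).astype(np.float32)
X,c,uv=cloud(a);q=(X-[.487,.2775,0])@Rot.from_euler('z',-.225).as_matrix()
k=(q[:,0]>-.05)&(q[:,0]<.05)&(np.abs(q[:,1])<.06)&(q[:,2]>.045)&(q[:,2]<.09)
A=np.c_[q[k,:2],np.ones(k.sum())];f=np.linalg.lstsq(A,q[k,2],rcond=None)[0];print('plane slope x,y,h',f,k.sum(),'rms',(A@f-q[k,2]).std())
k=(q[:,0]>-.11)&(q[:,0]<-.05)&(np.abs(q[:,1])<.03)&(q[:,2]>.008)
for r in np.c_[q[k],c[k]][np.argsort(q[k,0])]: print(r.round(3))
for t in('crucible','case_pocket','carry_case'):print(t,[(np.round(r['centre']),round(r['confidence'],2)) for r in recognise(ps[-1],t)])
for t in('lid_front','case_hinge'):print(t,[(np.round(r['centre'],1),round(r['confidence'],2)) for r in landmark_of(ps[-1],t)])
def case(x,y,z): return (.487+x*np.cos(.225)+y*np.sin(.225),.2775-x*np.sin(.225)+y*np.cos(.225),z)
print('exp lid_front shut/.09',proj(a,[case(-.048,0,.054),case(-.048,0,.0635)]))
# gap on the -y side
for x in(-.05,-.03,-.01,.01,.03):
    col=[]
    for z in np.arange(.02,.07,.003):
        u,v=np.round(proj(a,[case(x,-.065,z)])[0]).astype(int); col.append(int(a['pixels'][v,u].mean()))
    print(x,col)
E
python3 m.py
```

```text
plane slope x,y,h [-0.096 -0.002  0.061] 510 rms 0.0012604999677027111
[ -0.108  -0.025   0.673 221.    215.    192.   ]
[ -0.108  -0.014   0.672 179.    171.    153.   ]
[ -0.107  -0.007   0.672 174.    166.    146.   ]
[ -0.106  -0.024   0.673 222.    216.    193.   ]
[ -0.105  -0.014   0.672 221.    215.    192.   ]
[ -0.104  -0.018   0.671 219.    213.    189.   ]
[ -0.104  -0.003   0.541 180.    173.    158.   ]
[ -0.104  -0.005   0.672 164.    158.    141.   ]
[ -0.104  -0.002   0.547 171.    164.    150.   ]
[ -0.104  -0.004   0.544 178.    171.    156.   ]
[ -0.104  -0.002   0.55  155.    147.    134.   ]
[ -0.103  -0.004   0.512 140.    134.    121.   ]
[ -0.102  -0.005   0.519 118.    114.    102.   ]
[ -0.102  -0.006   0.555 151.    145.    132.   ]
[ -0.102  -0.013   0.672 191.    181.    162.   ]
[ -0.102  -0.004   0.561 150.    145.    132.   ]
[ -0.102  -0.017   0.67  216.    209.    187.   ]
[ -0.102  -0.006   0.565 151.    146.    132.   ]
[ -0.101  -0.004   0.57  155.    150.    136.   ]
[ -0.101  -0.006   0.568 150.    144.    130.   ]
[ -0.101  -0.009   0.524 117.
[... 20960 characters left out ...]
 [(array([238., 170.]), 0.94), (array([217., 114.]), 0.64)]
carry_case [(array([240., 173.]), 0.72), (array([219., 118.]), 0.68)]
lid_front [(array([210.4, 112.4]), 0.57)]
case_hinge [(array([254. , 167.9]), 0.89), (array([236.4, 109.8]), 0.59)]
exp lid_front shut/.09 [[227.999 164.915]
 [227.886 163.029]]
-0.05 [88, 88, 80, 80, 122, 47, 47, 64, 64, 86, 91, 91, 92, 92, 89, 131, 131]
-0.03 [92, 89, 89, 90, 116, 116, 33, 33, 80, 80, 87, 89, 89, 88, 84, 111, 132]
-0.01 [90, 90, 89, 89, 101, 44, 44, 63, 63, 87, 89, 89, 89, 89, 104, 131, 131]
0.01 [90, 86, 86, 91, 118, 118, 50, 50, 84, 88, 88, 87, 87, 80, 130, 130, 129]
0.03 [89, 89, 90, 82, 82, 44, 44, 83, 87, 87, 84, 84, 77, 140, 140, 130, 130]
```

```bash
python3 -c "
from h import *
np.set_printoptions(linewidth=250)
g=cv2.imread('pics/g5.png',0)[:,:400]; s=cv2.resize(g,(80,75),interpolation=cv2.INTER_AREA)
print('cols',205+20,'..'); 
for v in range(30,53): print(130+v,s[v,18:44])
a=cam('side')
def case(x,y,z): return (.487+x*np.cos(.225)+y*np.sin(.225),.2775-x*np.sin(.225)+y*np.cos(.225),z)
t=np.linspace(0,2*np.pi,60)
for n,z,r in(('foot5',.005,.013),('rim42',.042,.0225),('rim48',.048,.0225)):
    P=proj(a,[case(-.02+r*np.cos(k),r*np.sin(k),z) for k in t]);print(n,P.min(0),P.max(0))
for sx in(-1,1):
  for sy in(-1,1): print('pocket corner pad level',proj(a,[case(-.02+sx*.0225,sy*.0225,.011)]).round(1),'rim tray',proj(a,[case(sx*.058,sy*.065,.03)]).round(1))
"
```

```text
cols 225 ..
160 [223 223 224 224 217 181 135 104  97  98 109 108 115 128 134 139 158 171 176 186 181 185 198 200 196 175]
161 [219 224 222 224 220 184 114  88  87  88  92  88  90  92  91  94  96  99 101 102  91  97 102 108 107  93]
162 [217 225 223 224 214 150  95  88  91  90  88  89  88  89  90  91  88  90  89  88  86  83  88  89  81  77]
163 [219 224 222 223 215 159  87  69  76  74  73  83  86  86  83  84  85  88  87  87  89  85  89  88  78  79]
164 [224 223 224 217 179 124  78  44  46  56  58  69  92  95  71  66  60  57  64  69  74  74  75  72  75  76]
165 [223 223 225 209 124  93  69  51  92 170 199 150 139 173 186 156  89  51  44  45  46  47  43  34  35  36]
166 [225 225 225 213 130  78  76 129 203 212 214 204 198 195 189 169 144 134  51  41  43  42  39  30  30  31]
167 [222 221 220 210 148  82  96 179 207 208 210 207 205 197 185 171 162 149  56  40  40  41  44  32  28  25]
168 [192 191 177 139 113  80 102 192 204 209 209 206 204 196 184 172 153 129  74  32  28  26  28  32  32  31]
169 [184 180 177 118  88  71 113 207 205 205 210 207 203 194 184 169 166 164  45  23  23  29  30  
[... 1187 characters left out ...]
5  49  47  40  37  36  28  31  30]
181 [108  87  87  94  93  94  95  96  89  84  84  96  99 105 113 118 115 113 117 117 104  80  67  55  51  52]
182 [100  87  88  87  87  89  88  88  87  87  88  92  93  95  94  95  96  95  91  88  90  84  82  92  94 107]
foot5 [232.22734195 172.88748579] [238.75821032 177.16091901]
rim42 [229.42926535 164.22477579] [240.90456191 171.58986153]
rim48 [229.36168305 163.04914731] [240.86541427 170.40857009]
pocket corner pad level [[228.8 177.1]] rim tray [[222.7 180.2]]
pocket corner pad level [[230.9 169.8]] rim tray [[228.7 159.2]]
pocket corner pad level [[240.1 178.1]] rim tray [[252.6 182.9]]
pocket corner pad level [[241.9 170.7]] rim tray [[257.1 161.5]]
```

Checked against the saved view: the crucible's rim spans rows 165–171 and columns 230–240. That matches upright on the pocket floor (predicted 164–172, 229–241). So the stop is the catch. The press also carried about 6 N sideways, so I'll press again and cancel that.

>>> {"op": "arm_command", "data": {
  "slide": [
    [-0.1,0,4],
    [-0.3,0,9],
    [-0.3,0,12],
    [-0.3,0,14],
    [-0.3,0,14.7]
  ],
  "spin": [0,0,0,0,0]
}}

```text
clock: 31.98
eef_pos: [0.4411, 0.2869, 0.0637]
tool_rot: [0.112, 0.994, -0.001, -0.002]
ft_force: [-5.9, -3.0, 9.3]
grip_width: -0.0001
grasp_force: 4.1
```

>>> {"op": "arm_command", "data": {
  "slide": [
    [0,0,0.1],
    [0.02,-0.02,0.2],
    [0.04,-0.04,0.3],
    [0.06,-0.06,0.35],
    [0.06,-0.06,0.35]
  ],
  "spin": [0,0,0,0,0]
}}

```text
clock: 32.6
eef_pos: [0.4434, 0.2881, 0.0629]
tool_rot: [0.112, 0.994, 0.001, 0.001]
ft_force: [-0.5, 0.3, 6.7]
grip_width: 0.0003
grasp_force: 3.0
```

Progress: it is lower now with only 6.7 N. I continue gently.

>>> {"op": "arm_command", "data": {
  "slide": [
    [0.01,-0.01,0.05],
    [0.02,-0.02,0.1],
    [0.02,-0.02,0.1],
    [0.02,-0.02,0.1],
    [0.02,-0.02,0.1]
  ],
  "spin": [0,0,0,0,0]
}}

```text
clock: 33.22
eef_pos: [0.443, 0.2881, 0.0616]
tool_rot: [0.112, 0.994, 0.001, 0.001]
ft_force: [-1.0, -0.4, 6.0]
grip_width: 0.0003
grasp_force: 3.0
```

>>> {"op": "arm_command", "data": {
  "slide": [
    [0.01,-0.01,0.05],
    [0.02,-0.02,0.1],
    [0.02,-0.02,0.1],
    [0.02,-0.02,0.1],
    [0.02,-0.02,0.1]
  ],
  "spin": [0,0,0,0,0]
}}

```text
clock: 33.85
eef_pos: [0.4423, 0.2875, 0.0595]
tool_rot: [0.112, 0.994, 0.0, 0.0]
ft_force: [0.7, 2.6, 2.6]
grip_width: 0.0
grasp_force: 1.7
```

>>> {"op": "arm_command", "data": {
  "slide": [
    [0,0.01,0.1],
    [0,0.01,0.2],
    [0,0.01,0.3],
    [0,0.01,0.3],
    [0,0.01,0.3]
  ],
  "spin": [0,0,0,0,0]
}}

```text
clock: 34.48
eef_pos: [0.4416, 0.2869, 0.056]
tool_rot: [0.112, 0.994, -0.0, -0.0]
ft_force: [0.3, -0.1, -0.4]
grip_width: 0.0
grasp_force: 0.0
```

>>> {"op": "arm_command", "data": {
  "slide": [
    [0,0,0.05],
    [0,0,0.1],
    [0,0,0.15],
    [0,0,0.2],
    [0,0,0.2]
  ],
  "spin": [0,0,0,0,0]
}}

```text
clock: 35.1
eef_pos: [0.4419, 0.2872, 0.0543]
tool_rot: [0.112, 0.994, -0.0, -0.0]
ft_force: [-0.0, -0.1, 0.1]
grip_width: 0.0
grasp_force: 0.0
```

>>> {"op": "arm_command", "data": {
  "slide": [
    [0,0,0.1],
    [0,0,0.2],
    [0,0,0.25],
    [0,0,0.25],
    [0,0,0.25]
  ],
  "spin": [0,0,0,0,0]
}}

```text
clock: 35.72
eef_pos: [0.4419, 0.2873, 0.0537]
tool_rot: [0.112, 0.994, 0.0, 0.0]
ft_force: [-3.0, -2.4, 13.5]
grip_width: 0.0002
grasp_force: 6.5
```

>>> {"op": "arm_command", "data": {
  "slide": [
    [0,0,-1],
    [0,0,-4],
    [0,0,-8],
    [0,0,-12],
    [0,0,-15]
  ],
  "spin": [0,0,0,0,0]
}}

```text
clock: 36.35
eef_pos: [0.4423, 0.2875, 0.2039]
tool_rot: [0.112, 0.994, 0.001, 0.001]
ft_force: [0.4, 0.2, 0.3]
grip_width: 0.0002
grasp_force: 0.0
```

```bash
python3 m.py | grep -E 'plane|^(crucible|lid_front|-0.0[135] \[[0-9]+,)'; python3 - <<'E'
from h import *
b=cam('side')
for t in('tin','beaker'): print(t,[(np.round(r['centre'],1),round(r['confidence'],2)) for r in landmark_of(b,t)][:2])
E
```

```text
plane slope x,y,h [-0.001  0.004  0.055] 496 rms 0.0011301485383567757
crucible []
lid_front [(array([229.6, 166.3]), 0.83), (array([209.4, 110.4]), 0.81)]
-0.05 [88, 88, 83, 83, 120, 89, 89, 86, 86, 88, 87, 87, 129, 129, 128, 130, 130]
-0.03 [85, 88, 88, 88, 102, 102, 85, 85, 87, 87, 90, 92, 92, 130, 131, 129, 126]
-0.01 [87, 87, 91, 91, 100, 87, 87, 86, 86, 89, 89, 89, 128, 128, 131, 130, 130]
tin [(array([253.6, 329.9]), 0.64)]
beaker [(array([294.9, 285.1]), 0.8)]
```

The lid's slope is now -0.001 with its top at 55 mm, so it stays shut flush. The tin and beaker have not moved.

```bash
python3 -c "
from workcell import *
print(job_done())"
```

```text
the job is handed in; nothing more can be done
None
```

The crucible stands upright in the case pocket and the lid is latched fully shut, handed in at about 36 s; my first presses on the lid stalled on the catch at up to about 25 N, the stated limit, before it went home.

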